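Check the feed wheel and start the treat portioner

ROBOT

A 6-joint arm with a two-finger parallel gripper is mounted at the origin on the work surface; the furniture and walls round the work are solid. World frame = base frame: x ahead of the robot, y to its left, z up, the work surface at z = 0. Lengths are in m, angles in rad, forces in N, time in s.
With the tool pointing down it reaches from about 0.275 to 0.75 m from the base axis. Payload 10.2 kg.
Tool frame: the origin (TCP) lies midway between the tips of the shut fingers; the grasp point (between the pads) lies 19 mm behind it (grip_point_offset is the distance from the TCP to the grasp point, in m); z points along the fingers, y is the line along which they close (so a half turn about z gives the same grasp; the last joint's range is limited). The gripper opens to 88 mm and grips with 3 to 60 N. Pads are 18 mm wide; open, the fingers measure 123 mm over their backs; the gripper's body (75 mm by 187 mm) begins 45 mm behind the grasp point.
Start: joints at [0.957, 0.313, 1.498, -0, 1.331, -0.223], TCP at [0.2, 0.485, 0.239] pointing down, gripper open.
Joint ranges: [-2.94, 2.94], [-0.97, 2.17], [0.19, 2.56], [-1.23, 4.37], [0.02, 3.11], [-2.88, 2.88]. Speed limits (rad/s): [2.39, 2.39, 3.01, 3.14, 3.14, 3.14].

INTERFACE

Orientations are given as a rotation vector (axis times angle).
In Python, from station import * gives the robot as it stands.
- The arm moves only by the shell command python3 -m crank 'ROWS' [FORCE]. ROWS is JSON, a list of rows, each a list of 7 numbers: the shift along the tool's x, y, z in mm, then the turn, a rotation vector about the tool's x, y, z in degrees, then the opening, from 0 (shut) to 1 (fully open). A call has 1 to 8 rows; each row shifts and turns the commanded pose from where the row before left it, along the tool's axes as they then stand; what a row does not reach is not made up. A row lasts 1/8 s, in which the tool goes at most 62.5 mm and 10.7 degrees, less where a joint would pass 70% of its speed; a pose out of reach is approached as far as the arm can. A call is refused whole if a number of a shift passes 62.5 or a number of a turn 10.7, either way. A call with a gripper value outside its range is refused whole. The fingers move at their own pace and stop on an object; FORCE is the grip in N (left out, the last holds). Time passes only in rows, so rows that do not move let the fingers close. It gives the time, the measured TCP pose, the force, the opening and the grip force at its end, in the units of the state.
- sense(): the state, without advancing time (a new reading comes with each control period).
- read_camera(name): name is "side" or "top" or "wrist"; returns (picture, depth): 420x560x3 uint8, blue, green, red; 420x560 float32, m along the optical axis (not along the pixel's ray), 0 where there is no reading.
- camera_info(name): a dict with "fx", "fy", "cx", "cy" (pixels), "k1" (the pictures are not rectified: a ray, as slopes to the right and down, at radius r is drawn at 1 + k1 r^2 times it, then the intrinsics apply), "rvec" (rotation vector, rad) and "tvec" (3), from world to camera coordinates, as OpenCV has them; the wrist camera has in their place "tool_from_camera" (4x4, takes a point from camera to tool coordinates, whose origin is the TCP and whose axes are the flange's). Camera axes: x right, y down, z forward; pixel columns grow to the right and rows downward; lengths in m; the calibration is good to about 2 mm. A picture is of the moment at which its call begins: read the wrist's pose just before it. camera_info takes no time and is no camera call.
- close_job(): hands the job in; it is judged then, once.
The state is a dict: "clock": time; "qpos": joint angles; "joint_vel": joint speeds; "tau": joint torques, N m; "ee_pos": TCP position; "tcp_rot": TCP orientation; "ft_force": force on the tool from outside, world axes, zero at the start; "moment": the same for the moment, N m; "opening": finger opening in m; "gripper_force": force on a finger pad.
Only numpy, scipy, OpenCV 4.12 (cv2) and the standard library are available. Lean on these libraries where they do the work, as an engineer would, in place of code of your own. Each camera call takes 0.05 s, during which the arm holds its last target. There are 200 camera calls.

TASK

Get the treat portioner on the counter going: first turn its paddle wheel by hand through at least half a turn to check that it runs free, then flip up the red guard until it stays open by itself, let go of it, and press the green start button beneath all the way in and release it. Leave the guard standing open and do not disturb the other things on the counter.

Things in the scene. Friction and masses are not known exactly. Their poses are not given: they have to be found in the camera images.
- portioner: the treat portioner, a fixed white machine 180 mm deep (its x), 310 wide (its y), base 40 high; origin at the centre of its underside. Its front (-x) faces the robot's right. Its +y half, the nearer, carries the wheel in a shallow steel bowl (outer radius 70, rim at height 58); its -y half a grey console whose face rises to +x at 12 degrees (0.21 rad), with the start button under a red guard
- head_edge (a point): middle of the lower front edge of the display head that overhangs the console from a column behind it (column front at the portioner's x = +67 mm): head 66 mm wide, underside at height 290, top at 335. A gripper pointing straight down does not fit below it; come from the portioner's front with the tool tilted 35 to 50 degrees, fingers pointing down and towards its +x
- wheel (a joint): angle of the paddle wheel in rad, unlimited, positive counter-clockwise seen from above; at 0 the yellow paddle points along the portioner's +x. The wheel has low friction and runs on when pushed; it may be turned either way
- wheel_hub (a point): top of the wheel's hub, on its upright axis, at height 76 mm. The wheel is a blue disc of radius 60 whose top is at height 54, hub radius 13, with three upright radial paddles 120 degrees apart (one yellow, two blue), each 6 mm thick, from radius 12 to 56, top at height 80
- yellow_paddle (a point): top edge of the yellow paddle, 50 mm from the wheel's axis, height 80 mm
- guard (a joint): opening angle of the red guard in rad: 0 = shut over the button, 2.25 = open against its stop, leaning back. Light (40 g) and easy to turn; it balances upright at about 1.83, falls shut if left below that and stays open beyond it
- guard_hinge (a point): centre of the guard's hinge axis, which is parallel to the portioner's y axis at the far edge of the guard
- guard_tab (a point): middle of the guard's lifting tab, on the centre line 76 mm from the hinge axis. The guard is a red hood 62 mm long, 50 mm wide, 23 mm deep; the tab sticks out 25 mm beyond its front edge (towards the portioner's -x), 14 mm wide (along the portioner's y), 5 mm thick, with about 25 mm of free space between its underside and the console
- start (a joint): how far the green start button is pressed in, in m: 0 = out, 0.005 = fully in; about 5 N to press fully, springs back
- start_top (a point): centre of the top of the green start button (radius 13 mm), which stands 21 mm proud of the console in a black round housing (radius 21, height 12); its z axis is the outward normal, it presses in along -z
- coin_roll_1: bystander: pink paper coin roll standing upright, 20 mm wide, 41 high; origin at its underside
- coin_roll_2: bystander: beige paper coin roll standing upright, 24 mm wide, 53 high; origin at its underside
- white_carton: bystander: flat white carton 62 x 135 x 28 mm; origin at its underside
- pen_blue: bystander: blue pen 142 mm long; origin at its underside
- card_terminal: bystander: dark card terminal 155 x 70 x 26 mm; origin at its underside
- treat_tin: bystander: teal treat tin 72 x 107 x 60 mm; origin at its underside

How it is judged:
By the outcome, as a careful person would: the job done as asked, in the order asked, and still so for the second after the job is handed in, with the robot touching nothing.
It also fails if it takes over 64 s, if anything falls off the work surface, if the arm or the gripper's body presses on something with over 40 N, if the wrist force passes 120 N, or if a joint passes its speed limit or range.

## Working session

There is one attempt and no reset: what is moved stays moved. The work goes in short steps, Python scripts to look and compute and a shell command to move; the robot and the scene stay as the last step left them, time stands still between calls to the robot, and variables do not carry over. Pictures are saved under pics/ and viewed, at most 10 in all, crops included, and the job is handed in when it is done.

```bash
ls; mkdir -p pics; python3 - <<'E'
from station import *
import cv2,numpy as np
s=sense();print({k:np.round(v,3).tolist() for k,v in s.items()})
for n in("side","top"):
    p,d=read_camera(n);cv2.imwrite(f"pics/{n}0.png",p);np.savez(f"{n}0.npz",p=p,d=d)
    print(n,camera_info(n))
print(camera_info("wrist"))
E
```

```text
pics
{'clock': 0.0, 'qpos': [0.957, 0.313, 1.498, -0.0, 1.331, -0.223], 'joint_vel': [-0.002, -0.001, 0.001, -0.002, 0.002, 0.0], 'tau': [0.001, -40.22, -25.226, 0.069, 0.035, -0.0], 'ee_pos': [0.2, 0.485, 0.238], 'tcp_rot': [-0.61, -3.081, 0.002], 'ft_force': [-0.505, -0.176, 0.656], 'moment': [-0.021, -0.051, -0.035], 'gripper_force': 0.0, 'opening': 0.088}
side {'fx': 440.76638881412134, 'fy': 440.76638881412134, 'cx': 284.2263725013488, 'cy': 205.5139524229759, 'k1': 0.04816815195998265, 'rvec': array([ 2.01708521, -0.18739795,  0.10127524]), 'tvec': array([-0.44046109,  0.19446357,  1.28820492])}
top {'fx': 483.1154656965767, 'fy': 483.1154656965767, 'cx': 279.73027720832846, 'cy': 213.04419842117773, 'k1': -0.03793513372745959, 'rvec': array([ 2.14493643, -2.14180913,  0.1292506 ]), 'tvec': array([0.00225744, 0.50051612, 1.42741349])}
{'fx': 348.71618141132643, 'fy': 348.71618141132643, 'cx': 280.7722726896075, 'cy': 208.68558567329157, 'k1': -0.05081692266103412, 'tool_from_camera': array([[-8.16701712e-04, -9.52012650e-01, -3.06057587e-01,
         7.98122747e-02],
       [ 9.99999574e-01, -6.46197946e-04, -6.58414475e-04,
         1.48633686e-04],
       [ 4.29045126e-04, -3.06057994e-01,  9.52012773e-01,
        -1.46571360e-01],
       [ 0.00000000e+00,  0.00000000e+00,  0.00000000e+00,
         1.00000000e+00]])}
```

View pics/side0.png

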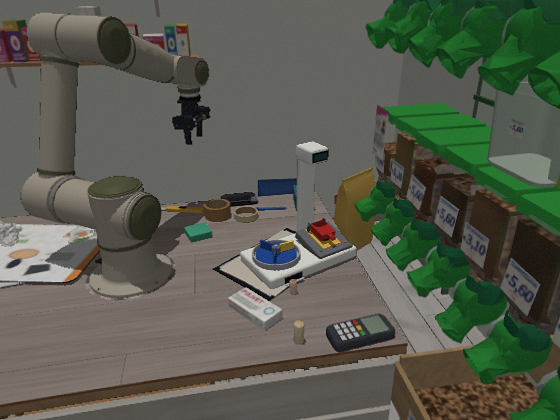

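View pics/top0.png

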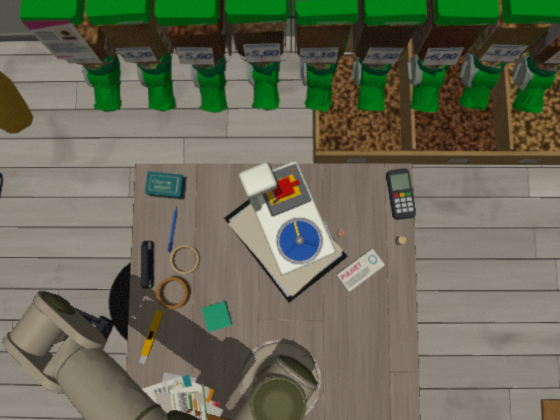

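The side view shows the portioner at about (300,250): wheel at (277,253), red guard at (322,235). In the top view the wheel is at (299,241), the guard at (288,188) and the head at (259,178). The front faces image right, which is world −y.

```bash
cat > h.py <<'E'
import cv2,numpy as np
from scipy.spatial.transform import Rotation as R
from station import *
def undist(ci,uv):
    uv=np.atleast_2d(np.asarray(uv,float));y=(uv-[ci["cx"],ci["cy"]])/[ci["fx"],ci["fy"]];x=y.copy()
    for _ in range(8): x=y/(1+ci["k1"]*(x**2).sum(1,keepdims=True))
    return x
def cam(n,s=None):
    ci=camera_info(n)
    if n=="wrist":
        T=np.eye(4);T[:3,:3]=R.from_rotvec(s["tcp_rot"]).as_matrix();T[:3,3]=s["ee_pos"];T=T@ci["tool_from_camera"]
        return ci,T[:3,:3],T[:3,3]
    A=R.from_rotvec(ci["rvec"]).as_matrix().T
    return ci,A,-A@ci["tvec"]
def rays(n,uv,s=None):
    ci,A,c=cam(n,s);x=undist(ci,uv);return c,np.c_[x,np.ones(len(x))]@A.T
def onz(n,uv,z,s=None):
    c,d=rays(n,uv,s);return c+d*((z-c[2])/d[:,2])[:,None]
def deproj(n,d,s=None):
    v,u=np.nonzero(d>0);c,r=rays(n,np.c_[u,v],s);P=np.zeros(d.shape+(3,));P[v,u]=c+r*d[v,u][:,None];return P
def mask(p,col,roi=None):
    h=cv2.cvtColor(p,cv2.COLOR_BGR2HSV).astype(int);H,S,V=h[...,0],h[...,1],h[...,2]
    m={'red':((H<8)|(H>172))&(S>150)&(V>80),'yellow':(H>20)&(H<34)&(S>130)&(V>110),'blue':(H>100)&(H<125)&(S>130)&(V>60),'green':(H>45)&(H<85)&(S>100)&(V>60),
       'white':(S<50)&(V>170)}[col]
    if roi: 
        z=np.zeros_like(m);z[roi[1]:roi[3],roi[0]:roi[2]]=1;m=m&z
    return m
E
python3 - <<'E'
from h import *
np.set_printoptions(precision=4,suppress=True)
for n,roi in(("top",(230,155,345,290)),("side",(235,200,360,290))):
    f=np.load(n+"0.npz");p,d=f["p"],f["d"];P=deproj(n,d)
    for c in('blue','yellow','red','white'):
        m=mask(p,c,roi);q=P[m&(d>0)];v,u=np.nonzero(m)
        if c=='white':
            q2=q[(q[:,2]>.032)&(q[:,2]<.047)]
            print(n,c,cv2.minAreaRect((q2[:,:2]*1000).astype(np.float32)),q2.shape);continue
        print(n,c,m.sum(),u.mean(),v.mean(),q.mean(0),np.percentile(q,[5,50,95],axis=0).tolist())
        if c=='blue':
            q2=q[(q[:,2]>.048)&(q[:,2]<.06)];print('circ',cv2.minEnclosingCircle((q2[:,:2]*1000).astype(np.float32)))
for n,x0,y0,x1,y1 in(("top",220,150,360,290),("side",230,130,370,290)):
    p=np.load(n+"0.npz")["p"];cv2.imwrite(f"pics/{n}c.png",cv2.resize(p[y0:y1,x0:x1],None,fx=3.5,fy=3.5,interpolation=cv2.INTER_CUBIC))
a=cv2.imread("pics/topc.png");b=cv2.imread("pics/sidec.png");b=cv2.resize(b,(int(b.shape[1]*a.shape[0]/b.shape[0]),a.shape[0]));c=np.hstack([a,b]);c=cv2.resize(c,None,fx=800/c.shape[1],fy=800/c.shape[1]);cv2.imwrite("pics/c.png",c)
E
```

```text
top blue 1079 299.12604263206674 241.05004633920296 [ 0.4143 -0.0549  0.054 ] [[0.36995454232824, -0.10214466327314958, 0.047124296299339785], [0.41218510207407283, -0.057480258030205136, 0.05273947172537352], [0.46213428759878805, -0.0072185116987708775, 0.07484432955386233]]
circ ((416.4210205078125, -54.41456604003906), 58.14106369018555)
top yellow 186 289.0483870967742 198.03225806451613 [ 0.5418 -0.0251  0.0638] [[0.44197414218773556, -0.05211730331124088, 0.050652209330722855], [0.545508999349674, -0.03401137962916227, 0.060590032533994975], [0.6096728394322679, 0.025538879376443186, 0.0818465665844772]]
top red 305 284.35081967213114 187.58360655737704 [ 0.5679 -0.0114  0.0912] [[0.5425498445416902, -0.045359829799689735, 0.0825616613407496], [0.5671942443820776, -0.010233117198895678, 0.09077723669879056], [0.5913682641281283, 0.013049482647025183, 0.09863027987329244]]
top white ((453.38275146484375, -38.304962158203125), (382.7635498046875, 175.8159942626953), 22.890113830566406) (1685, 3)
side blue 634 273.2381703470032 249.48738170347002 [ 0.4091 -0.0317  0.0512] [[0.363
[... 228 characters left out ...]
490234), 60.241024017333984)
side yellow 133 313.09022556390977 241.82706766917292 [ 0.5299 -0.0346  0.061 ] [[0.4303642702023648, -0.05815946127426007, 0.05290139893888502], [0.5432050285214187, -0.04213105827059649, 0.05744146775601339], [0.6018410235968912, 0.010751802469539736, 0.07818081905018245]]
side red 237 323.52320675105483 230.59915611814347 [ 0.5698 -0.0026  0.0789] [[0.5361589794371114, -0.04805226430784177, 0.07308283278578295], [0.5649950796757104, -0.020628208968788586, 0.0878430103814658], [0.5900046854264205, 0.005770082229412248, 0.09485452003461718]]
side white ((485.178466796875, -29.399322509765625), (303.2232666015625, 176.44679260253906), 23.277847290039062) (822, 3)
```

View pics/c.png

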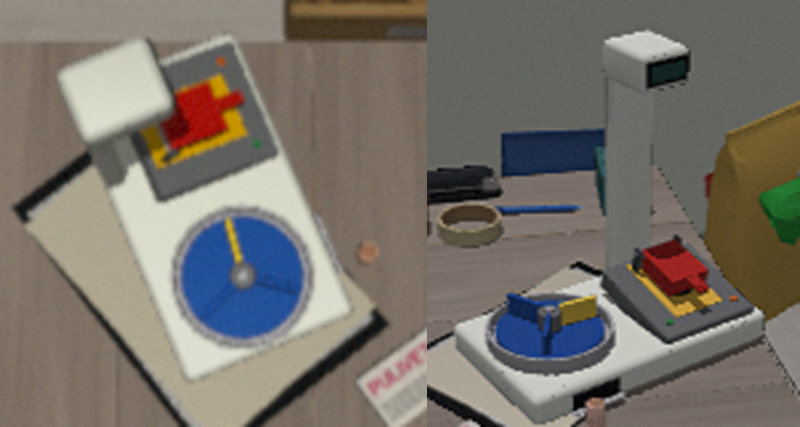

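The crops show the yellow paddle pointing roughly to the portioner's +x, towards the column. The tab points to the front, and the head sits over the console's rear. Now the portioner frame and key points.

```bash
python3 - <<'E'
from h import *
np.set_printoptions(precision=4,suppress=True)
hub=onz("top",[(299.7,240.2)],.076)[0];yp=onz("top",[(294.8,222.1)],.08)[0]
a=np.radians(113);xp=np.array([np.cos(a),np.sin(a),0]);y_=np.array([-np.sin(a),np.cos(a),0])
print("hub",hub,"ypaddle dir(world deg)",np.degrees(np.arctan2(*(yp-hub)[[1,0]])))
t=np.load("top0.npz");s=np.load("side0.npz")
for n,f,roi in(("top",t,(230,155,345,290)),("side",s,(235,130,370,290))):
    P=deproj(n,f["d"])-[hub[0],hub[1],0]; L=np.stack([P@xp,P@y_,P[...,2]],-1)
    m=mask(f["p"],'red',(roi[0],roi[1],roi[2],220 if n=="top" else 290))&(f["d"]>0); q=L[m]; q=q[(q[:,2]>.05)&(q[:,2]<.15)]
    print(n,"red p-frame about hub: ext",q.min(0),q.max(0))
    for lo in np.arange(-.07,.05,.01):
        b=q[(q[:,0]>=lo)&(q[:,0]<lo+.01)]
        if len(b)>2: print(round(lo+.005,3),len(b),"y",np.percentile(b[:,1],[3,50,97]),"z",np.median(b[:,2]))
    w=(f["d"]>0)&mask(f["p"],'white',roi)
    h=L[w&(L[...,2]>.325)&(L[...,2]<.35)]; print("headtop",len(h),np.percentile(h,[1,50,99],axis=0).tolist())
    w=L[w&(L[...,2]>.034)&(L[...,2]<.047)]; print("base",np.percentile(w,[.5,99.5],axis=0).tolist())
    for nm in('side',): 
        c=L[(f["d"]>0)&(L[...,2]>.1)&(L[...,2]<.27)&(abs(L[...,0])<.15)&(abs(L[...,1]+.15)<.15)]
        if len(c): print("column",np.percentile(c,[2,50,98],axis=0).tolist())
E
```

```text
hub [ 0.4149 -0.0561  0.076 ] ypaddle dir(world deg) 15.152214854022263
top red p-frame about hub: ext [-0.0654 -0.1857  0.0793] [ 0.0167 -0.1354  0.1024]
-0.065 9 y [-0.1665 -0.1608 -0.1559] z 0.08229294445838953
-0.055 13 y [-0.1671 -0.1605 -0.1558] z 0.08253440086146036
-0.045 13 y [-0.1672 -0.1609 -0.1558] z 0.0843915841343772
-0.035 51 y [-0.1819 -0.1608 -0.1388] z 0.08790091866840943
-0.025 55 y [-0.1835 -0.161  -0.1378] z 0.08998295589592886
-0.015 53 y [-0.1822 -0.1605 -0.1381] z 0.09195909341187414
-0.005 50 y [-0.1818 -0.1575 -0.1376] z 0.09346511213498254
0.005 36 y [-0.1661 -0.1518 -0.1379] z 0.09665318629744823
0.015 22 y [-0.1619 -0.1483 -0.1361] z 0.09843270055053255
headtop 718 [[0.014820863321565169, -0.19088040054743036, 0.3284553683350985], [0.050787111902474355, -0.16110842748805082, 0.33322274711862143], [0.08653372114866435, -0.13234406571711463, 0.3389574145163768]]
base [[-0.08515966421992328, -0.23113755791522167, 0.03411985995923563], [0.08825269381093599, 0.07036626515275643, 0.04559110621798578]]
column [[0.00650200522308797, -0.15860217888331768, 0.100735
[... 616 characters left out ...]
 -0.1324] z 0.09224088583127021
0.005 19 y [-0.1754 -0.1349 -0.1318] z 0.08945618961081958
0.015 6 y [-0.1375 -0.1349 -0.1333] z 0.09153212739307542
headtop 175 [[0.010644264919079278, -0.18199402637371156, 0.329039991682754], [0.040103478518032726, -0.15125895539658105, 0.33272158458579737], [0.07708072063247695, -0.12667068945476545, 0.3348179093221852]]
base [[-0.09070027351281472, -0.2211129908102717, 0.03428917843275735], [0.08309824155103923, 0.07597726457389503, 0.04169601914294689]]
column [[0.062227093088474246, -0.18282072537300834, 0.10175435607925601], [0.06754943614078271, -0.14985633944738364, 0.1863958432067334], [0.08387278009012651, -0.1285422222092812, 0.26530132145038393]]
```

```bash
cat >> h.py <<'E'
A=np.radians(113);XP=np.array([np.cos(A),np.sin(A),0]);YP=np.array([-np.sin(A),np.cos(A),0]);HUB=np.array([.415,-.057,0])
def pf(x,y,z): return HUB+x*XP+y*YP+np.array([0,0,z])   # portioner axes about the wheel axis
def tool_wheel(): return R.from_matrix(np.c_[YP,XP,[0,0,-1]])
def tool_tilt(deg):
    t=np.radians(deg);z=np.sin(t)*XP-np.cos(t)*np.array([0,0,1]);x=np.cos(t)*XP+np.sin(t)*np.array([0,0,1])
    return R.from_matrix(np.c_[x,np.cross(z,x),z])
def now():
    s=sense();return s,np.array(s["ee_pos"]),R.from_rotvec(s["tcp_rot"])
def rows(p,r,targets,g):
    """targets: (pos,rot,nrows); straight interpolation; prints rounded rows"""
    out=[]
    for q,r2,n in targets:
        dr=(r.inv()*r2).as_rotvec()/n;dp=(q-p)/n
        for _ in range(n):
            sh=r.inv().apply(dp)*1000;out.append([*np.round(sh,1),*np.round(np.degrees(dr),1),g]);p=p+r.apply(out[-1][:3])/1000;r=r*R.from_rotvec(np.radians(out[-1][3:6]))
    for i in range(0,len(out),8): print('['+','.join('['+','.join('%g'%v for v in o)+']' for o in out[i:i+8])+']')
E
python3 - <<'E'
from h import *
s,p,r=now();a=np.radians(195)
st=HUB+.04*np.array([np.cos(a),np.sin(a),0])
rows(p,r,[(st+[0,0,.14],tool_wheel(),14)],0)
E
```

```text
[[-26.7,-31.7,7,-0,-0,-3.2,0],[-24.9,-33.1,7,-0,-0,-3.2,0],[-23,-34.5,7,-0,-0,-3.2,0],[-21,-35.7,7,-0,-0,-3.2,0],[-19,-36.8,7,-0,-0,-3.2,0],[-16.9,-37.8,7,-0,-0,-3.2,0],[-14.8,-38.7,7,-0,-0,-3.2,0],[-12.6,-39.5,7,-0,-0,-3.2,0]]
[[-10.4,-40.1,7,-0,-0,-3.2,0],[-8.1,-40.6,7,-0,-0,-3.2,0],[-5.8,-41,7,-0,-0,-3.2,0],[-3.5,-41.3,7,-0,-0,-3.2,0],[-1.2,-41.4,7,-0,-0,-3.2,0],[1.1,-41.4,7,-0,-0,-3.2,0]]
```

```bash
python3 -m crank '[[-27,-32,7,0,0,-3.2,0],[-25,-33,7,0,0,-3.2,0],[-23,-35,7,0,0,-3.2,0],[-21,-36,7,0,0,-3.2,0],[-19,-37,7,0,0,-3.2,0],[-17,-38,7,0,0,-3.2,0],[-15,-39,7,0,0,-3.2,0],[-13,-39,7,0,0,-3.2,0]]' 10
python3 -m crank '[[-10,-40,7,0,0,-3.2,0],[-8,-41,7,0,0,-3.2,0],[-6,-41,7,0,0,-3.2,0],[-4,-41,7,0,0,-3.2,0],[-1,-41,7,0,0,-3.2,0],[1,-41,7,0,0,-3.2,0],[0,0,0,0,0,0,0],[0,0,0,0,0,0,0]]'
python3 - <<'E'
from h import *
np.set_printoptions(precision=4,suppress=True)
s,p,r=now();im,d=read_camera("wrist");cv2.imwrite("pics/w1.png",im)
print(s["clock"],p-HUB,r.as_matrix().tolist(),s["qpos"],(r.inv()*tool_wheel()).magnitude())
P=deproj("wrist",d,s)
for c in('blue','yellow'):
    m=mask(im,c)&(d>0);q=P[m];q=q[(q[:,2]>.045)&(q[:,2]<.09)&(np.hypot(*(q-HUB)[:,:2].T)<.09)];print(c,len(q),q.mean(0),np.percentile(q,[1,99],axis=0).tolist())
    if c=='blue':print(cv2.minEnclosingCircle((q[:,:2]*1000).astype(np.float32)))
E
```

```text
clock: 1.1
ee_pos: [0.3016, 0.1671, 0.1824]
tcp_rot: [-0.091, 3.14, -0.0]
ft_force: [0.3, 0.4, -0.1]
opening: 0.01
gripper_force: 0.0
clock: 2.1
ee_pos: [0.3765, -0.0671, 0.1406]
tcp_rot: [0.609, -3.081, -0.001]
ft_force: [-0.2, 0.0, 0.3]
opening: 0.0009
gripper_force: 0.0
2.1 [-0.0385 -0.0101  0.1406] [[-0.9247319213749516, -0.38061848357502875, -0.0006659964233280823], [-0.38061883310499905, 0.9247318760131258, 0.0005112445929367283], [0.0004212789802626991, 0.0007262549762181733, -0.9999996475388029]] [-0.4854  0.1186  2.0264  0.0002  0.9974 -2.4467] 0.010992547617930627
blue 11426 [ 0.3932 -0.0666  0.0578] [[0.35659207091424844, -0.11354699227426736, 0.0525441157759737], [0.44835910065823115, -0.003018392623733157, 0.08106982223355606]]
((413.8743896484375, -57.14500427246094), 59.52074432373047)<stdin>:7: RuntimeWarning: Mean of empty slice.
  ret = um.true_divide(
Traceback (most recent call last):
IndexError: index -1 is out of bounds for axis 0 with size 0
```

View pics/w1.png

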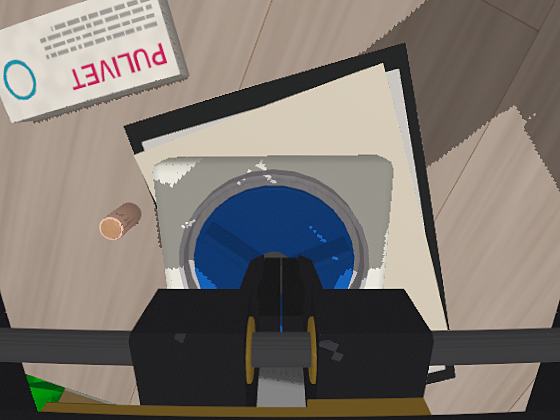

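The wrist view shows the wheel centred at about (275,250), with the fingers between the two blue paddles, and the machine edge square to the image. That confirms the hub and the yaw. Next, descend and sweep.

```bash
python3 - <<'E'
from h import *
HUB=np.array([.4145,-.057,0])
s,p,r=now();T=[(np.array([p[0],p[1],.066]),r,3)]
for k in range(1,14):
    a=np.radians(195+20*k);T.append((HUB+[.04*np.cos(a),.04*np.sin(a),.066],r,1))
rows(p,r,T,0)
E
```

```text
[[-0,-0,24.9,0,0,0,0],[-0,-0,24.9,0,0,0,0],[-0,-0,24.9,0,0,0,0],[0.2,-14.2,0,0,0,0,0],[-5.3,-12.8,0,0,0,0,0],[-9.4,-10.2,0,0,0,0,0],[-12.4,-6.4,-0,0,0,0,0],[-13.7,-1.8,-0,0,0,0,0]]
[[-13.6,3,-0,0,0,0,0],[-11.7,7.5,-0,0,0,0,0],[-8.4,11,-0,0,0,0,0],[-4.2,13.3,0,0,0,0,0],[0.6,13.9,0,0,0,0,0],[5.3,12.8,0,0,0,0,0],[9.4,10.2,0,0,0,0,0],[12.4,6.4,0,0,0,0,0]]
```

```bash
python3 -m crank '[[0,0,25,0,0,0,0],[0,0,25,0,0,0,0],[0,0,25,0,0,0,0],[0,0,0,0,0,0,0]]'
python3 -m crank '[[0,-14,0,0,0,0,0],[-5,-13,0,0,0,0,0],[-9.5,-10,0,0,0,0,0],[-12.5,-6.5,0,0,0,0,0],[-13.5,-2,0,0,0,0,0],[-13.5,3,0,0,0,0,0],[-11.5,7.5,0,0,0,0,0],[-8.5,11,0,0,0,0,0]]'
python3 -c "
from h import *
im,d=read_camera('top');cv2.imwrite('pics/t2.png',im)
m=mask(im,'yellow',(270,210,330,270));v,u=np.nonzero(m);
if len(u): print(len(u),onz('top',[(u.mean(),v.mean())],.08)-HUB)"
```

```text
clock: 2.65
ee_pos: [0.376, -0.0664, 0.0651]
tcp_rot: [0.612, -3.079, -0.003]
ft_force: [-0.2, 0.3, 0.5]
opening: 0.0004
gripper_force: 0.0
clock: 3.65
ee_pos: [0.4547, -0.0605, 0.0657]
tcp_rot: [0.611, -3.081, -0.0]
ft_force: [-0.3, 0.1, 0.6]
opening: 0.0006
gripper_force: 0.0
```

```bash
python3 -m crank '[[-4,13.5,0,0,0,0,0],[0.5,14,0,0,0,0,0],[5,13,0,0,0,0,0],[9.5,10,0,0,0,0,0],[12.5,6.5,0,0,0,0,0],[13.5,2,0,0,0,0,0],[0,0,0,0,0,0,0]]'
python3 -c "
from h import *
for i in range(3):
  for n,roi in(('top',(270,210,330,270)),('side',(240,230,310,275))):
    im,d=read_camera(n);cv2.imwrite('pics/%s3.png'%n,im)
    m=mask(im,'yellow',roi);v,u=np.nonzero(m);
    if len(u)>5: q=(onz(n,[(u.mean(),v.mean())],.07)-HUB)[0];print(n,len(u),q,np.degrees(np.arctan2(q[1],q[0])))"
```

```text
clock: 4.58
ee_pos: [0.3969, -0.0214, 0.0658]
tcp_rot: [0.609, -3.082, -0.0]
ft_force: [0.2, -0.7, 0.3]
opening: 0.0002
gripper_force: 0.0
side 50 [ 0.03276805 -0.01481982  0.07      ] -24.335541128795033
side 101 [ 0.02832166 -0.01987115  0.07      ] -35.05440328201951
side 92 [ 0.02896621 -0.02018886  0.07      ] -34.875713862332084
```

The wheel ended about 310° round and has stopped. Next, plan the transit to the guard, checking clearance to the dispensers.

```bash
python3 - <<'E'
from h import *
np.set_printoptions(precision=3,suppress=True)
f=np.load("top0.npz");P=deproj("top",f["d"]);q=P[50:165,200:420].reshape(-1,3);q=q[q[:,2]>.03]
for zl in(.03,.1,.2,.3,.4,.5):
    b=q[(q[:,2]>zl)&(q[:,2]<zl+.1)]
    if len(b):print(zl,len(b),"min x",np.percentile(b[:,0],1),"y",b[:,1].min(),b[:,1].max())
s,p,r=now();u=np.array([p[0],p[1],.17])
print("target",pf(-.15,-.158,.16))
w=pf(-.12,-.05,.2)
rows(p,r,[(u,r,3),(w,r*R.from_rotvec((r.inv()*tool_tilt(45)).as_rotvec()*.5),7),(pf(-.15,-.158,.16),tool_tilt(45),7)],0)
E
```

```text
0.03 1175 min x 0.6540195320765061 y -0.4392098186415975 0.25941867244793243
0.3 15 min x 0.5798580818969384 y 0.027270369083326366 0.046952532157143456
target [ 0.619 -0.133  0.16 ]
[[-0,-0,-34.8,0,0,0,0],[-0,-0,-34.8,0,0,0,0],[-0,-0,-34.8,0,0,0,0],[-7.6,-22.7,-4.3,-2.5,2.5,6,0],[-9.7,-21.6,-5.6,-2.5,2.5,6,0],[-11.6,-20.2,-7,-2.5,2.5,6,0],[-13.3,-18.6,-8.4,-2.5,2.5,6,0],[-14.8,-16.7,-9.8,-2.5,2.5,6,0]]
[[-16,-14.6,-11.1,-2.5,2.5,6,0],[-16.9,-12.4,-12.4,-2.5,2.5,6,0],[-15.5,6.9,1.1,-2.5,2.5,6.1,0],[-14.7,8.4,0.8,-2.5,2.5,6.1,0],[-13.8,9.9,0.6,-2.5,2.5,6.1,0],[-12.7,11.3,0.5,-2.5,2.5,6.1,0],[-11.4,12.6,0.4,-2.5,2.5,6.1,0],[-10.1,13.7,0.6,-2.5,2.5,6.1,0]]
[[-8.6,14.7,0.8,-2.5,2.5,6.1,0]]
```

```bash
python3 -m crank '[[0,0,-35,0,0,0,0],[0,0,-35,0,0,0,0],[0,0,-35,0,0,0,0],[-7.5,-22.5,-4.5,-2.5,2.5,6,0],[-9.5,-21.5,-5.5,-2.5,2.5,6,0],[-11.5,-20,-7,-2.5,2.5,6,0],[-13.5,-18.5,-8.5,-2.5,2.5,6,0],[-15,-17,-10,-2.5,2.5,6,0]]'
python3 -m crank '[[-16,-14.5,-11,-2.5,2.5,6,0],[-17,-12.5,-12.5,-2.5,2.5,6,0],[-15.5,7,1,-2.5,2.5,6,0],[-14.5,8.5,1,-2.5,2.5,6,0],[-14,10,0.5,-2.5,2.5,6,0],[-12.5,11.5,0.5,-2.5,2.5,6,0],[-11.5,12.5,0.5,-2.5,2.5,6,0],[-10,13.5,0.5,-2.5,2.5,6,0]]'
python3 -m crank '[[-8.5,14.5,1,-2.5,2.5,6.5,0.5],[0,0,0,0,0,0,0.5],[0,0,0,0,0,0,0.5]]'
python3 - <<'E'
from h import *
np.set_printoptions(precision=4,suppress=True)
s,p,r=now();im,d=read_camera("wrist");cv2.imwrite("pics/w2.png",im);np.savez("w2.npz",p=im,d=d,e=s["ee_pos"],r=s["tcp_rot"])
print(p,s["qpos"],np.degrees((r.inv()*tool_tilt(45)).as_rotvec()))
P=deproj("wrist",d,s)-HUB;L=np.stack([P@XP,P@YP,P[...,2]],-1)
q=L[mask(im,'red')&(d>0)];q=q[(q[:,2]>.05)&(q[:,2]<.15)]
for lo in np.arange(-.08,.05,.01):
    b=q[(q[:,0]>=lo)&(q[:,0]<lo+.01)]
    if len(b)>2: print(round(lo+.005,3),len(b),"y",np.percentile(b[:,1],[3,50,97]),"z",np.percentile(b[:,2],[5,50,95]))
E
```

```text
clock: 5.88
ee_pos: [0.4767, -0.1121, 0.1924]
tcp_rot: [-0.201, -2.869, -0.247]
ft_force: [-0.5, 0.3, -0.2]
opening: 0.0007
gripper_force: 0.0
clock: 6.88
ee_pos: [0.6033, -0.1344, 0.1662]
tcp_rot: [-1.234, -2.145, -0.533]
ft_force: [0.7, -0.8, 0.2]
opening: 0.0007
gripper_force: 0.0
clock: 7.25
ee_pos: [0.6181, -0.1321, 0.1613]
tcp_rot: [-1.341, -2.03, -0.555]
ft_force: [-0.4, -0.2, -0.2]
opening: 0.0287
gripper_force: 0.0
[ 0.6181 -0.1321  0.1613] [-0.5599  0.9471  0.8321  0.4605  2.0023 -0.9078] [0.0197 0.1964 0.0925]
-0.065 164 y [-0.1663 -0.1601 -0.1539] z [0.081  0.0841 0.0856]
-0.055 213 y [-0.1664 -0.1601 -0.1539] z [0.0841 0.0857 0.0873]
-0.045 551 y [-0.1828 -0.1602 -0.1377] z [0.0791 0.0874 0.0894]
-0.035 822 y [-0.1834 -0.1602 -0.1371] z [0.0738 0.0899 0.0915]
-0.025 708 y [-0.1829 -0.1602 -0.1369] z [0.0907 0.0923 0.0939]
-0.015 680 y [-0.1828 -0.1594 -0.1367] z [0.093  0.0944 0.0958]
-0.005 675 y [-0.1833 -0.1603 -0.1364] z [0.0951 0.0965 0.098 ]
0.005 641 y [-0.1835 -0.1595 -0.1362] z [0.0971 0.0985 0.0999]
0.015 444 y [-0.183  -0.1595 -0.1368] z [0.0991 0.1003 0.1015]
```

View pics/w2.png

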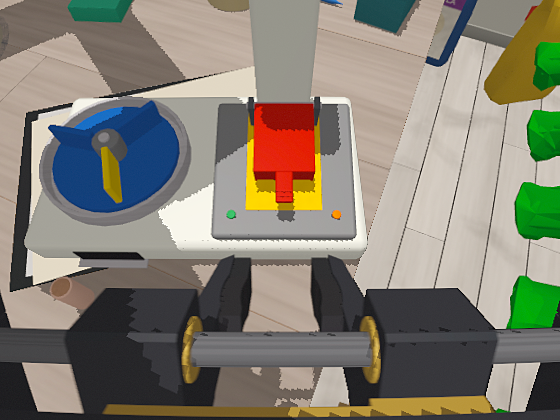

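The wrist view shows the tab at about (285,185), centred between the fingers, with the guard shut. It gives tab y −0.160, x about −0.055 and top z about 0.0857, which agrees with the geometry. Next, plan the grip and the arc.

```bash
cat >> h.py <<'E'
HX,HZ,GY=.0195,.0985,-.160
def grip(th,t=50,rad=.0775,ahead=.008):
    e=th-np.radians(12);return pf(HX-rad*np.cos(e),GY,HZ+rad*np.sin(e))+ahead*tool_tilt(t).as_matrix()[:,2]
E
python3 - <<'E'
from h import *
s,p,r=now();T=tool_tilt(50);g=grip(0)
rows(p,r,[(g-.05*T.as_matrix()[:,2],T,4),(g,T,4)],.5)
rows(g,T,[(grip(2.0*k/12),T,1) for k in range(1,13)],.1)
E
```

```text
[[1.4,0.6,19.8,0,1.3,0,0.5],[1,0.6,19.9,0,1.3,0,0.5],[0.5,0.6,19.9,0,1.3,0,0.5],[0.1,0.6,19.9,0,1.3,0,0.5],[0,-0,12.5,0,0,0,0.5],[0,-0,12.5,0,0,0,0.5],[0,-0,12.5,0,0,0,0.5],[0,-0,12.5,0,0,0,0.5]]
[[8.8,0,-9.5,0,0,0,0.1],[10.2,0,-7.9,0,0,-0,0.1],[11.4,0,-6,0,0,-0,0.1],[12.2,0,-4.1,0,0,-0,0.1],[12.7,0,-2.1,0,0,-0,0.1],[12.9,0,0.1,0,0,-0,0.1],[12.7,-0,2.3,0,0,-0,0.1],[12.2,-0,4.3,0,0,-0,0.1]]
[[11.2,0,6.3,0,0,-0,0.1],[10.1,0,8.1,0,0,-0,0.1],[8.6,0,9.6,0,0,-0,0.1],[6.9,-0,10.9,0,0,-0,0.1]]
```

```bash
python3 -m crank '[[1.5,0.5,20,0,1.3,0,0.5],[1,0.5,20,0,1.3,0,0.5],[0.5,0.5,20,0,1.3,0,0.5],[0,0.5,20,0,1.3,0,0.5],[0,0,12.5,0,0,0,0.5],[0,0,12.5,0,0,0,0.5],[0,0,12.5,0,0,0,0.5],[0,0,12,0,0,0,0.5]]'
python3 -m crank '[[0,0,0,0,0,0,0],[0,0,0,0,0,0,0],[0,0,0,0,0,0,0],[0,0,0,0,0,0,0],[0,0,0,0,0,0,0]]' 4
python3 - <<'E'
from h import *
s,p,r=now();im,d=read_camera("wrist");cv2.imwrite("pics/w3.png",im);q=p-grip(0)
print(q@XP,q@YP,q[2],s["opening"],s["gripper_force"])
E
```

```text
clock: 8.3
ee_pos: [0.5817, -0.0403, 0.0765]
tcp_rot: [-1.295, -1.954, -0.605]
ft_force: [-0.4, 0.6, 0.8]
opening: 0.0443
gripper_force: 0.0
clock: 8.93
ee_pos: [0.5821, -0.0411, 0.0769]
tcp_rot: [-1.296, -1.954, -0.605]
ft_force: [0.9, -2.7, 0.9]
opening: 0.0139
gripper_force: 4.0
-0.000476698429724571 1.9004247928654142e-05 -0.0003357020794831772 0.013897066565258324 4.0010203421115875
```

View pics/w3.png

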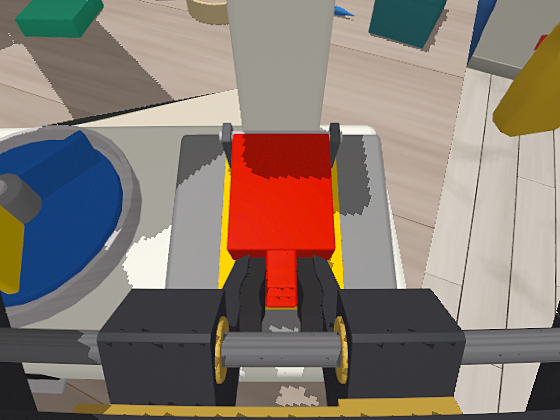

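The tab (280,275) is gripped at 13.9 mm with the pads just short of the hood. Next, lift along the arc.

```bash
python3 -m crank '[[9,0,-9.5,0,0,0,0],[10,0,-8,0,0,0,0],[11.5,0,-6,0,0,0,0],[12,0,-4,0,0,0,0]]'
python3 -m crank '[[12.5,0,-2,0,0,0,0],[13,0,0,0,0,0,0],[12.5,0,2.5,0,0,0,0],[12,0,4.5,0,0,0,0]]'
python3 -c "
from h import *
s,p,r=now();q=p-grip(2*8/12);print(q@XP,q@YP,q[2],s['opening'],s['gripper_force'])"
```

```text
clock: 9.48
ee_pos: [0.5794, -0.0349, 0.128]
tcp_rot: [-1.295, -1.954, -0.605]
ft_force: [-0.5, 1.4, -1.6]
opening: 0.0137
gripper_force: 4.0
clock: 9.98
ee_pos: [0.5652, -0.0014, 0.1628]
tcp_rot: [-1.295, -1.954, -0.605]
ft_force: [-0.0, 0.2, -0.2]
opening: 0.0137
gripper_force: 4.0
0.00033368932004122293 3.079908609252097e-05 -0.000464772178243672 0.013691883648737949 3.999815690131072
```

```bash
python3 -m crank '[[11.5,0,6.5,0,0,0,0],[10,0,8,0,0,0,0],[8.5,0,9.5,0,0,0,0],[7,0,11,0,0,0,0],[0,0,0,0,0,0,0]]'
python3 - <<'E'
from h import *
s,p,r=now();im,d=read_camera("wrist");cv2.imwrite("pics/w4.png",im);im,d=read_camera("side");cv2.imwrite("pics/s4.png",cv2.resize(im[130:290,230:390],(560,560)));q=p-grip(2.0)
print(q@XP,q@YP,q[2],s["opening"],s["gripper_force"])
E
```

```text
clock: 10.6
ee_pos: [0.5453, 0.0456, 0.1679]
tcp_rot: [-1.294, -1.953, -0.605]
ft_force: [-1.3, -0.7, 0.4]
opening: 0.0144
gripper_force: 4.0
0.000981925443650734 -2.539233337636574e-05 -0.001117959799675633 0.014389783686886787 3.9999987557530403
```

View pics/w4.png

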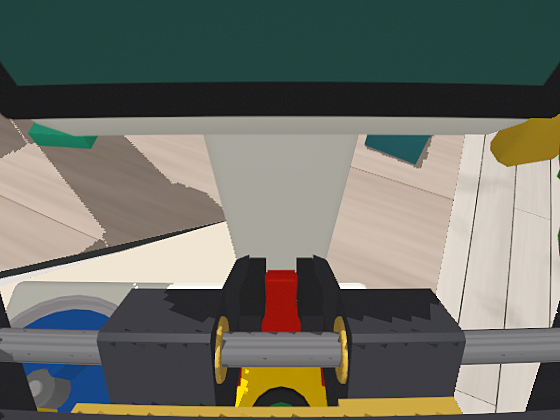

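The guard is up past upright: the tab is between the fingers and the green button shows below at (285,410). Release and back off.

```bash
python3 -m crank '[[0,0,0,0,0,0,0.45],[0,0,0,0,0,0,0.45],[0,0,0,0,0,0,0.45],[0,0,-15,0,0,0,0.45],[0,0,-25,0,0,0,0.45],[0,0,-30,0,0,0,0.45],[0,0,-30,0,0,0,0.45],[0,0,0,0,0,0,0]]'
python3 -m crank '[[-20,0,0,0,0,0,0],[-25,0,0,0,0,0,0],[-25,0,0,0,0,0,0],[-25,0,0,0,0,0,0],[0,0,0,0,0,0,0],[0,0,0,0,0,0,0]]'
python3 - <<'E'
from h import *
np.set_printoptions(precision=4,suppress=True)
s,p,r=now();im,d=read_camera("wrist");cv2.imwrite("pics/w5.png",im)
q=p-HUB;print("tcp",q@XP,q@YP,q[2],s["opening"])
P=deproj("wrist",d,s)-HUB;L=np.stack([P@XP,P@YP,P[...,2]],-1)
for c in('green','red'):
    q=L[mask(im,c)&(d>0)];q=q[(q[:,2]>.05)&(q[:,2]<.2)&(abs(q[:,1]-GY)<.03)]
    if len(q):print(c,len(q),q.mean(0),np.percentile(q,[2,98],axis=0).tolist())
E
```

```text
clock: 11.7
ee_pos: [0.5763, -0.0277, 0.2332]
tcp_rot: [-1.298, -1.956, -0.607]
ft_force: [-0.3, 0.8, -0.2]
opening: 0.0321
gripper_force: 0.0
clock: 12.45
ee_pos: [0.5992, -0.0816, 0.1594]
tcp_rot: [-1.294, -1.954, -0.605]
ft_force: [-0.5, -0.1, -0.2]
opening: 0.0006
gripper_force: 0.0
tcp -0.09465501794451535 -0.159975243635261 0.15937044750226248 0.0006208766843023814
green 878 [-0.0205 -0.16    0.0831] [[-0.030520257232122348, -0.17167340972362896, 0.07479686035900474], [-0.008416893572672775, -0.14860088590165169, 0.08643193766427364]]
red 6223 [ 0.0346 -0.1601  0.1338] [[0.012056527290761006, -0.1836649032936884, 0.10103584479412159], [0.05560067944301268, -0.1364678505752871, 0.1723103336833973]]
```

View pics/w5.png

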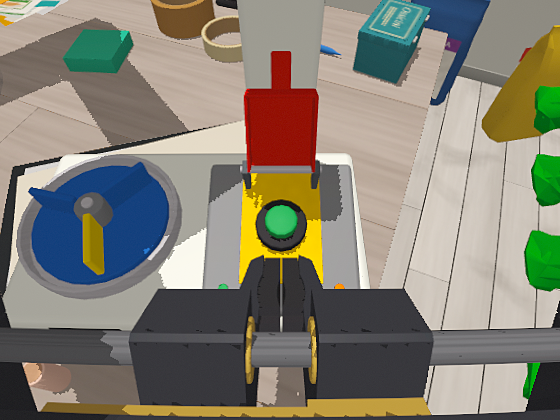

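The guard stands open on its own and the green button at (282,222) is uncovered. Approach and press along the button normal.

```bash
python3 - <<'E'
from h import *
s,p,r=now();T=tool_tilt(40);M=T.as_matrix();a=np.radians(12);n=-np.sin(a)*XP+np.array([0,0,np.cos(a)])
C=pf(-.0195,GY,.084);t=C+.007*M[:,0]
rows(p,r,[(t+.05*n,T,4),(t+.008*n,T,3)],0)
print("-n per mm in tool",T.inv().apply(-n),"TCP at contact",t)
E
```

```text
[[7,-0,17,0,-2.5,-0,0],[7.7,-0,16.7,0,-2.5,-0,0],[8.4,-0,16.4,0,-2.5,-0,0],[9.1,-0,16,0,-2.5,-0,0],[-6.6,-0.1,12.4,0,-0,-0,0],[-6.6,-0.1,12.4,0,-0,-0,0],[-6.6,-0.1,12.4,0,-0,-0,0]]
-n per mm in tool [-4.69471563e-01  6.35585479e-17  8.82947593e-01] TCP at contact [ 0.56780481 -0.00749683  0.08849951]
```

```bash
python3 -m crank '[[7,0,17,0,-2.5,0,0],[7.5,0,16.5,0,-2.5,0,0],[8.5,0,16.5,0,-2.5,0,0],[9,0,16,0,-2.5,0,0],[-6.5,0,12.5,0,0,0,0],[-6.5,0,12.5,0,0,0,0],[-6.5,0,12.5,0,0,0,0],[0,0,0,0,0,0,0]]'
python3 -m crank '[[-1.9,0,3.5,0,0,0,0],[0,0,0,0,0,0,0]]'
python3 -m crank '[[-1.9,0,3.5,0,0,0,0],[0,0,0,0,0,0,0]]'
python3 -m crank '[[-0.9,0,1.8,0,0,0,0],[0,0,0,0,0,0,0]]'
python3 -m crank '[[-0.9,0,1.8,0,0,0,0],[0,0,0,0,0,0,0]]'
```

```text
clock: 13.5
ee_pos: [0.5681, -0.0094, 0.0942]
tcp_rot: [-1.388, -2.091, -0.506]
ft_force: [0.6, -0.1, 0.7]
opening: 0.0004
gripper_force: 0.0
clock: 13.75
ee_pos: [0.5683, -0.0087, 0.0917]
tcp_rot: [-1.388, -2.094, -0.506]
ft_force: [0.2, -0.2, -0.4]
opening: 0.0004
gripper_force: 0.0
clock: 14.0
ee_pos: [0.5682, -0.0079, 0.0879]
tcp_rot: [-1.388, -2.094, -0.507]
ft_force: [0.9, -0.2, 1.6]
opening: 0.0005
gripper_force: 1.1
clock: 14.25
ee_pos: [0.568, -0.0075, 0.086]
tcp_rot: [-1.388, -2.094, -0.507]
ft_force: [1.2, -1.8, 3.7]
opening: 0.0005
gripper_force: 1.8
clock: 14.5
ee_pos: [0.5678, -0.0072, 0.0842]
tcp_rot: [-1.388, -2.094, -0.507]
ft_force: [1.7, -2.5, 4.9]
opening: 0.0006
gripper_force: 2.6
```

```bash
python3 -m crank '[[-0.5,0,1,0,0,0,0],[0,0,0,0,0,0,0]]'
python3 -m crank '[[-0.5,0,1,0,0,0,0],[0,0,0,0,0,0,0]]'
python3 -m crank '[[-0.5,0,1,0,0,0,0],[0,0,0,0,0,0,0]]'
```

```text
clock: 14.75
ee_pos: [0.5679, -0.0071, 0.0839]
tcp_rot: [-1.388, -2.095, -0.508]
ft_force: [0.6, -4.1, 10.2]
opening: 0.0007
gripper_force: 5.4
clock: 15.0
ee_pos: [0.5679, -0.0071, 0.0836]
tcp_rot: [-1.388, -2.095, -0.508]
ft_force: [0.3, -5.1, 16.2]
opening: 0.0009
gripper_force: 8.3
clock: 15.25
ee_pos: [0.568, -0.007, 0.0834]
tcp_rot: [-1.388, -2.096, -0.509]
ft_force: [-1.4, -6.0, 21.7]
opening: 0.0005
gripper_force: 11.3
```

Bottomed out: the force climbs steeply and the position has stopped. Release along the normal and back away.

```bash
python3 -m crank '[[2,0,-4,0,0,0,0],[5,0,-9,0,0,0,0],[5,0,-10,0,0,0,0],[0,0,-20,0,0,0,0],[0,0,-30,0,0,0,0],[0,0,-30,0,0,0,0],[0,0,-20,0,0,0,0],[0,0,0,0,0,0,0]]'
python3 - <<'E'
from h import *
s,p,r=now();im,d=read_camera("wrist");im2,_=read_camera("top")
P=deproj("wrist",d,s)-HUB;L=np.stack([P@XP,P@YP,P[...,2]],-1)
for c in('green','red'):
    q=L[mask(im,c)&(d>0)];q=q[(q[:,2]>.05)&(q[:,2]<.2)&(abs(q[:,1]-GY)<.03)]
    print(c,len(q),np.percentile(q,[2,98],axis=0).round(4).tolist())
a=np.load("top0.npz")["p"];b=im2
cv2.imwrite("pics/f.png",np.vstack([np.hstack([a[150:330,120:430],b[150:330,120:430]]),cv2.resize(im,(620,420))]))
E
```

```text
clock: 16.25
ee_pos: [0.5948, -0.0714, 0.1832]
tcp_rot: [-1.389, -2.095, -0.507]
ft_force: [0.7, 0.4, 0.3]
opening: 0.0004
gripper_force: 0.0
green 787 [[-0.0304, -0.1715, 0.0782], [-0.0082, -0.1482, 0.0866]]
red 5846 [[0.0123, -0.1836, 0.1014], [0.0564, -0.1364, 0.173]]
```

View pics/f.png

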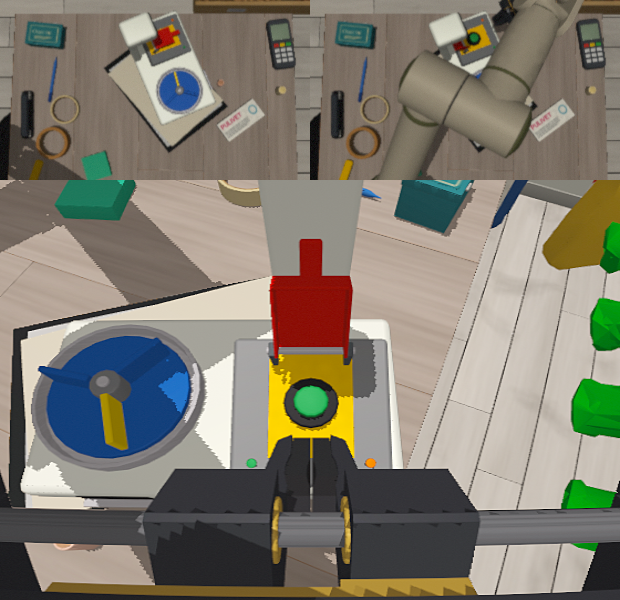

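The guard stands open at (310,310), the button at (312,403) is back out, and the visible bystanders have not moved. Handing in.

```bash
python3 -c "
from station import *
print(close_job())"
```

```text
the job is handed in; nothing more can be done
None
```

The job is handed in at about 16 s of the 64 s allowed: the wheel was turned about 310°, the guard was left standing open by itself, and the start button was pressed to its stop and came back out; nothing visible on the counter had moved, though the arm hid part of it in the last top view.

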